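Draw a label length on the desk dispenser

TASK

Slide the loose measuring bed up against the front of the label dispenser so that it butts flush, square and with its sides in line, while the feed slide is still in. Then pull the sprung feed slide out by its upright tab until its front edge is level with the index on the bed, and keep it there: the program finishes while the gripper is still holding the slide still at the index. Leave the other things on the desk where they are.

Things in the scene. Friction and masses are not known exactly. Their poses are not given: they have to be found in the camera images.
- dispenser: Grey label dispenser screwed to the desk, 130 x 64 mm, 44 mm high; two rails on top (to 56 mm high) guide the feed slide; a white paper roll sits between two cheeks at its rear (to 106 mm high). Origin: centre of its underside. Its own -x points out of the front face, which lies at x = -65 mm; the slide pulls out along -x. z is up.
- feed_slide: Sprung slide in the dispenser: flat metal tongue 26 mm wide (47 to 55 mm above the desk) with an upright black tab. Axes as the dispenser's; origin: middle of its front edge, underside. At rest the front edge is level with the dispenser's front face; travel 120 mm. The spring pulls it in with 3 N at rest, plus 0.6 N per 10 mm (9 N at 95 mm): it flies back when let go.
- slide_edge (a point): Middle of the front edge of the slide's tongue, on its top face, 55 mm above the desk. Axes as the dispenser's.
- tab_grip (a point): Where to pinch the slide's upright tab: its centre, 79 mm above the desk and 14 mm behind the slide's front edge. The tab is 10 mm thick along the pull (x), 26 mm wide (y), and stands from 55 to 93 mm above the desk, clear above the rails.
- bed: Loose plain aluminium measuring bed, a block 150 mm long (x), 56 wide (y), 44 high, about 0.45 kg, on the desk before the dispenser with a gap, askew. Origin: centre of its underside. Its +x end (75 mm from the origin) is to butt against the dispenser's front face; when flush its origin is 140 mm from the dispenser's along -x. Black ticks on top. The tongue passes 3 mm above it.
- index_mark (a point): Top of the index: an upright black fin (3 mm thick along the bed, 8 mm wide, top 56 mm above the desk) on a low 14 mm carrier, 24 mm to the +y side of the bed's midline, clamped fast to the bed 45 to 95 mm from its +x end (differs per start). Axes as the bed's. The slide's front edge is drawn level with it; the tongue passes beside it, 7 mm clear.
- eraser: Bystander: eraser in a blue sleeve lying beside the dispenser (not the one at the back), 22 x 52 x 13 mm; origin centre of underside. Leave alone.
- usb_stick: Bystander: dark memory stick lying beside the dispenser (not the one at the back), 17 x 48 x 8 mm; origin centre of underside. Leave alone.
- glue_stick: Bystander: glue stick standing beside the bed (not the one at the back), 25 mm diameter, 90 mm high; origin centre of underside. Leave alone.
- mouse: Bystander: black cordless mouse, 100 x 58 x 34 mm; origin centre of underside. Leave alone.
There are look-alikes about, which are no part of the job. Several things have the shape of the bed; the one meant has the colours described above.

How it is judged:
By the outcome, as a careful person would: the job done as asked, in the order asked, and still so for the second after the job is handed in, while the arm keeps its last pose, push and grip.
It also fails if it takes over 54 s, if anything falls off the work surface, if the arm or the gripper's body presses on something with over 40 N, if the wrist force passes 120 N, or if a joint passes its speed limit or range.

ROBOT

A 7-joint arm with a two-finger parallel gripper is mounted at the origin on a cart in front of the work surface, level with it; the furniture and walls round the work are solid. World frame = base frame: x ahead of the robot, y to its left, z up, the work surface at z = 0. Lengths are in m, angles in rad, forces in N, time in s.
With the tool pointing down it reaches from about 0.35 to 0.9 m from the base axis. Payload 19.9 kg.
Tool frame: the origin (TCP) lies between the finger pads; the fingertips stand 22 mm ahead of it and the grasp point (between the pads) lies 3 mm ahead of it; z points along the fingers, y is the line along which they close (so a half turn about z gives the same grasp; the last joint's range is limited). The gripper opens to 94 mm and grips with 3 to 60 N. Pads are 16 mm wide; open, the fingers measure 119 mm over their backs; the gripper's body (75 mm by 177 mm) begins 78 mm behind the grasp point.
Start: joints at [1.121, 0.417, -0.01, 1.614, 0.005, 1.111, -0.053], TCP at [0.248, -0.573, 0.227] pointing down, gripper open.
Joint ranges: [-2.81, 2.81], [-0.39, 2.02], [-1.27, 1.25], [0.06, 2.57], [-1.19, 4.33], [0.19, 2], [-2.82, 2.82]. Speed limits (rad/s): [1.89, 1.89, 2.39, 2.39, 3.01, 3.01, 3.01].

INTERFACE

Orientations are given as a unit quaternion [w, x, y, z].
In Python, from plant import r gives the robot as it stands.
- The arm moves only by the tool carry_out, never from a script. Its argument "moves" is a list of rows, each an object with "slide": the shift along the tool's x, y, z in m, a list of three; "angular": the turn, a rotation vector about the tool's x, y, z in degrees, a list of three; "hand": the finger opening in m, from 0 to 0.094. A call has 1 to 20 rows; each row is the pose to reach, as a shift and turn from the pose commanded when the call began, along the tool's axes at that moment; what a row does not reach only later rows make up. A row lasts 1/8 s, in which the tool goes at most 62.5 mm and 10.7 degrees, less where a joint would pass 70% of its speed; a pose out of reach is approached as far as the arm can. A call with a gripper value outside its range is refused whole. The fingers move at their own pace and stop on an object; "newtons" is the grip in N (left out, the last holds). Time passes only in rows, so rows that repeat a pose let the fingers close. It gives the time, the measured TCP pose, the force, the opening and the grip force at its end, in the units of the state.
- r.get_obs(): the state, without advancing time (a new reading comes with each control period).
- r.get_image(name): name is "scene" or "top"; returns the picture (400x640x3 uint8, blue, green, red); there is no depth.
- r.camera_params(name): a dict with "fovy" (degrees; the focal length in pixels is half the picture's height over the tangent of half this angle, whatever the lens; pixels are square), "cx", "cy" (the principal point, pixels), "cam_to_world" (4x4, takes a point from camera to world coordinates). Camera axes: x right, y down, z forward; pixel columns grow to the right and rows downward; lengths in m; the calibration is good to about 2 mm. A picture is of the moment at which its call begins. camera_params takes no time and is no camera call.
- r.sign_off(): hands the job in; it is judged then, once.
The state is a dict: "time": time; "joint_positions": joint angles; "qvel": joint speeds; "joint_efforts": joint torques, N m; "eef_pos": TCP position; "ee_rot": TCP orientation; "contact_force": force on the tool from outside, world axes, zero at the start; "ft_torque": the same for the moment, N m; "finger_gap": finger opening in m; "grasp_force": force on a finger pad.
Only numpy, scipy, OpenCV 4.12 (cv2) and the standard library are available. Lean on these libraries where they do the work, as an engineer would, in place of code of your own. Each camera call takes 0.05 s, during which the arm holds its last target. There are 200 camera calls.

## Working session

There is one attempt and no reset: what is moved stays moved. The work goes in short steps, Python scripts to look and compute and a tool call to move; the robot and the scene stay as the last step left them, time stands still between calls to the robot, and variables do not carry over. Pictures are saved under pics/ and viewed, at most 10 in all, crops included, and the job is handed in when it is done.

Besides the shell and the picture viewer there is one more tool, called after "Call:" as name([rows], argument=value, ...), one row to a line, values as JSON. carry_out: Moves the arm, as the interface text tells. Its arguments: {"type":"object","properties":{"moves":{"type":"array"},"newtons":{"type":"number"}},"required":["moves"]}

```bash
mkdir -p pics; python3 - <<'E'
from plant import r
import cv2,json,numpy as np
for n in("scene","top"):
    cv2.imwrite(f"pics/{n}0.png",r.get_image(n)); p=r.camera_params(n)
    print(n,p["fovy"],p["cx"],p["cy"],np.round(p["cam_to_world"],4).tolist(), [k for k in p])
print(r.get_obs())
E
```

```text
scene 46.32474474266811 320.11492425217557 199.30757391474094 [[-0.5277, -0.5471, 0.6498, -0.203], [-0.8491, 0.3595, -0.3869, 0.5519], [-0.022, -0.756, -0.6543, 0.8511], [0.0, 0.0, 0.0, 1.0]] ['fovy', 'cx', 'cy', 'cam_to_world']
top 49.98157574498707 316.4627113303031 199.12098443865284 [[-0.0105, -0.9966, 0.0818, 0.4492], [-0.9997, 0.0088, -0.0216, 0.1184], [0.0208, -0.082, -0.9964, 1.3518], [0.0, 0.0, 0.0, 1.0]] ['fovy', 'cx', 'cy', 'cam_to_world']
{'time': 0.1, 'joint_positions': array([ 1.12046659,  0.41790978, -0.01029579,  1.61410892,  0.00471172,
        1.11071382, -0.05298503]), 'qvel': array([ 1.03866525e-04, -2.95497365e-03,  6.39866175e-04, -6.91655650e-04,
       -3.77696228e-04,  3.05870236e-05,  7.60531561e-04]), 'joint_efforts': array([ 1.85467943e-03, -8.52579618e+01,  6.40294868e-01, -4.26682663e+01,
       -4.88596014e-02,  1.64386391e-02,  8.14122103e-07]), 'eef_pos': array([ 0.24831715, -0.57320531,  0.22689281]), 'ee_rot': array([-5.34338823e-04,  9.79177589e-01,  2.03004770e-01, -1.61832211e-04]), 'contact_force': array([-0.47163262,  1.05965118, -0.42494404]), 'ft_torque': array([ 0.01876354, -0.02596742,  0.03833612]), 'grasp_force': 0.0, 'finger_gap': 0.09397260124032465}
```

View pics/scene0.png

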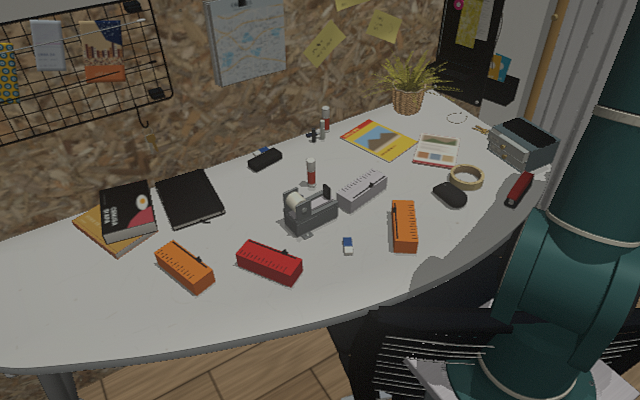

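View pics/top0.png

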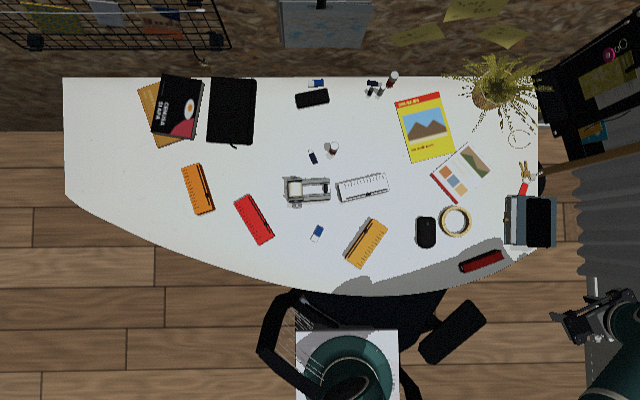

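Top picture: the dispenser is at (306,191) with its front facing right, towards world -y. Bed-shaped candidates are orange (198,188), red (254,219), orange (365,243) and plain aluminium (362,187). I choose the aluminium one, which lies before the dispenser's front, and check it in one close crop.

```bash
python3 - <<'E'
import cv2,numpy as np
t=cv2.imread("pics/top0.png")[140:225,275:395]; s=cv2.imread("pics/scene0.png")[150:240,275:395]
f=lambda a:cv2.resize(a,None,fx=6.6,fy=6.6,interpolation=cv2.INTER_CUBIC)
cv2.imwrite("pics/c1.png",f(t)); cv2.imwrite("pics/c2.png",f(s))
E
```

```text
(no output)
```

View pics/c1.png

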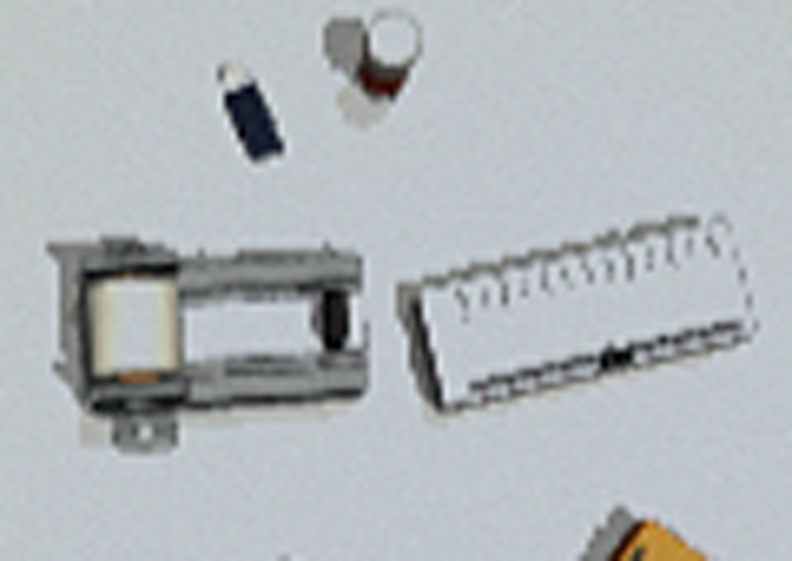

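View pics/c2.png

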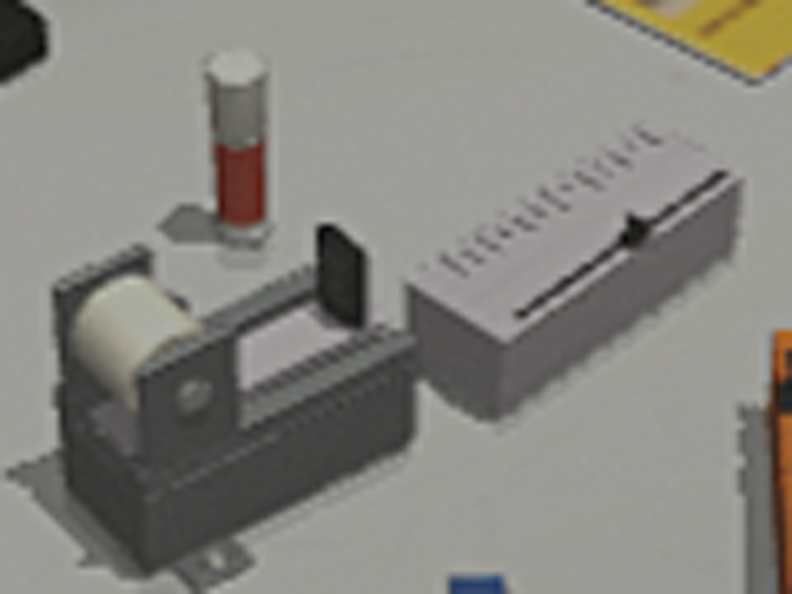

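The crops confirm the aluminium bed. Its dark +x end runs (420,285)-(445,408) in c1. The index fin is at about (620,355) in c1 and (635,225) in c2, on the near side. The tab is at (335,320) in c1.

```bash
cat > h.py <<'E'
from plant import r
import numpy as np
from scipy.optimize import least_squares
from scipy.spatial.transform import Rotation as R
P={n:r.camera_params(n) for n in("scene","top")}
def proj(n,X):
    p=P[n];T=np.linalg.inv(np.array(p["cam_to_world"]));c=np.atleast_2d(X)@T[:3,:3].T+T[:3,3]
    f=200/np.tan(np.radians(p["fovy"])/2)
    return c[:,:2]/c[:,2:]*f+[p["cx"],p["cy"]]
def ray(n,uv,z):
    p=P[n];M=np.array(p["cam_to_world"]);f=200/np.tan(np.radians(p["fovy"])/2)
    d=M[:3,:3]@[(uv[0]-p["cx"])/f,(uv[1]-p["cy"])/f,1];return M[:3,3]+d*(z-M[2,3])/d[2]
def W(q,L):
    L=np.asarray(L,float)/1000;c,s=np.cos(q[2]),np.sin(q[2])
    return np.c_[q[0]+c*L[:,0]-s*L[:,1],q[1]+s*L[:,0]+c*L[:,1],L[:,2]]
O={"top":(275,140),"scene":(275,150)}
def px(n,c,k=6.6,o=None): return (np.array(c)+.5)/k-.5+(o or O[n])
def fit(obs,q0,names=("scene","top")):
    g=lambda q:np.concatenate([(proj(n,W(q,[o[0] for o in obs[n]]))-[o[1] for o in obs[n]]).ravel() for n in names])
    s=least_squares(g,q0,loss="soft_l1");return s.x,g(s.x)
E
python3 - <<'E'
from h import *
D={"scene":[((65,32,0),(150,574)),((-65,32,0),(413,442)),((65,32,44),(148,488)),((-56,-13,93),(336,225)),((-56,13,93),(366,248))],
"top":[((-65,-32,44),(362,252)),((-65,32,44),(367,400)),((-56,0,93),(349,320)),((-46,0,93),(322,320))]}
B={"scene":[((75,-28,44),(408,285)),((75,28,44),(503,342)),((-75,28,44),(742,180)),((75,28,0),(497,422)),((75,-28,0),(412,372)),((-75,28,0),(738,255))],
"top":[((75,28,44),(445,408)),((75,-28,44),(420,285)),((-75,-28,44),(718,215)),((-75,28,44),(752,336))]}
for nm,M,q0 in(("disp",D,(.5,.1,1.57)),("bed",B,(.5,-.05,1.8))):
    o={n:[(l,px(n,c)) for l,c in M[n]] for n in M}
    for names in(("scene","top"),("scene",),("top",)):
        q,e=fit(o,q0,names);print(nm,names,np.round(q[:2]*1000,1),round(np.degrees(q[2]),2),np.round(e,1) if len(names)==2 else "")
for n,c in(("scene",(636,215)),("top",(618,352))):print(n,"fin",ray(n,px(n,c),.056))
for n,c in(("top",(345,110)),):print("glue",ray(n,px(n,c),0))
E
```

```text
disp ('scene', 'top') [584.  113.3] 92.92 [-0.5  0.9  0.8  0.4 -1.1  1.5 -0.6 -1.2  0.7  0.4 -0.1  0.9  0.4 -0.8
  0.3 -0.6  1.  -0.4]
disp ('scene',) [585.6 111.8] 93.06 
disp ('top',) [584.2 114.6] 91.68 
bed ('scene', 'top') [591.3 -54.6] 103.11 [-1.1 -0.7 -0.   0.1 -0.  -1.   0.5  0.4 -1.7 -1.6 -0.5 -0.2 -0.   0.6
 -0.7  1.6  1.3  0.8  0.7  0.1]
bed ('scene',) [589.2 -54.4] 103.03 
bed ('top',) [593.7 -53.7] 102.69 
scene fin [ 0.57140161 -0.07063266  0.056     ]
top fin [ 0.57319373 -0.06730158  0.056     ]
glue [0.69715512 0.05456315 0.        ]
```

```bash
cat >> h.py <<'E'
def go(xyz,yaw):
    "delta in tool axes from now to a tool-down pose whose y axis (closing line) is at yaw degrees"
    o=r.get_obs();Q=R.from_quat(np.roll(o["ee_rot"],-1))
    a=np.radians(yaw);T=R.from_matrix(np.c_[[-np.sin(a),np.cos(a),0],[np.cos(a),np.sin(a),0],[0,0,-1]])
    return np.round(Q.inv().apply(np.array(xyz)-o["eef_pos"]),4),np.round(np.degrees((Q.inv()*T).as_rotvec()),2)
disp=np.array([.584,.1133,np.radians(92.92)])
bed=np.array([.5913,-.0546,np.radians(103.1)])
def st():
    o=r.get_obs();y=R.from_quat(np.roll(o["ee_rot"],-1)).as_matrix()[:,1]
    print(round(o["time"],2),np.round(o["eef_pos"]*1000,1),"yaw",round(np.degrees(np.arctan2(y[1],y[0])),2),"F",np.round(o["contact_force"],1),"T",np.round(o["ft_torque"],2),"gap",round(o["finger_gap"]*1000,1),"grip",round(o["grasp_force"],1))
E
python3 - <<'E'
from h import *
p=W(disp,[(-52,0,170)])[0];print(p,go(p,2.9))
E
```

```text
[0.58664896 0.06136751 0.17      ] (array([ 0.5627, -0.4477,  0.0573]), array([-6.000e-02, -3.000e-02, -6.947e+01]))
```

Call:
carry_out([
  {"slide": [0.281, -0.224, 0.0], "angular": [0, 0, -35], "hand": 0.094},
  {"slide": [0.281, -0.224, 0.0], "angular": [0, 0, -35], "hand": 0.094},
  {"slide": [0.281, -0.224, 0.0], "angular": [0, 0, -35], "hand": 0.094},
  {"slide": [0.281, -0.224, 0.0], "angular": [0, 0, -35], "hand": 0.094},
  {"slide": [0.281, -0.224, 0.0], "angular": [0, 0, -35], "hand": 0.094},
  {"slide": [0.563, -0.448, 0.057], "angular": [0, 0, -69.5], "hand": 0.094},
  {"slide": [0.563, -0.448, 0.057], "angular": [0, 0, -69.5], "hand": 0.094},
  {"slide": [0.563, -0.448, 0.057], "angular": [0, 0, -69.5], "hand": 0.094},
  {"slide": [0.563, -0.448, 0.057], "angular": [0, 0, -69.5], "hand": 0.094},
  {"slide": [0.563, -0.448, 0.057], "angular": [0, 0, -69.5], "hand": 0.094},
  {"slide": [0.563, -0.448, 0.057], "angular": [0, 0, -69.5], "hand": 0.094},
  {"slide": [0.563, -0.448, 0.057], "angular": [0, 0, -69.5], "hand": 0.094},
  {"slide": [0.563, -0.448, 0.057], "angular": [0, 0, -69.5], "hand": 0.094},
  {"slide": [0.563, -0.448, 0.057], "angular": [0, 0, -69.5], "hand": 0.094},
  {"slide": [0.563, -0.448, 0.057], "angular": [0, 0, -69.5], "hand": 0.094},
  {"slide": [0.563, -0.448, 0.057], "angular": [0, 0, -69.5], "hand": 0.094},
], newtons=3)

```text
time: 2.1
eef_pos: [0.5869, 0.0605, 0.1707]
ee_rot: [0.0, 0.689, 0.724, -0.0]
contact_force: [1.2, -0.2, 0.6]
finger_gap: 0.0943
grasp_force: 0.0
```

```bash
python3 - <<'E'
from h import *
st();p=W(disp,[(-52,0,45)])[0];print(p,go(p,2.9))
E
```

```text
2.1 [586.9  60.5 170.7] yaw 2.85 F [ 1.2 -0.2  0.6] T [-0.03  0.01 -0.  ] gap 94.3 grip 0.0
[0.58664896 0.06136751 0.045     ] (array([ 0.001 , -0.0003,  0.1257]), array([ 0.01,  0.02, -0.05]))
```

Call:
carry_out([
  {"slide": [0.001, 0, 0.06], "angular": [0, 0, 0], "hand": 0.094},
  {"slide": [0.001, 0, 0.1], "angular": [0, 0, 0], "hand": 0.094},
  {"slide": [0.001, 0, 0.125], "angular": [0, 0, 0], "hand": 0.094},
  {"slide": [0.001, 0, 0.125], "angular": [0, 0, 0], "hand": 0.074},
  {"slide": [0.001, 0, 0.125], "angular": [0, 0, 0], "hand": 0.072},
  {"slide": [0.001, 0, 0.125], "angular": [0, 0, 0], "hand": 0.06},
  {"slide": [0.001, 0, 0.125], "angular": [0, 0, 0], "hand": 0.06},
  {"slide": [0.001, 0, 0.125], "angular": [0, 0, 0], "hand": 0.06},
], newtons=3)

```text
time: 3.1
eef_pos: [0.5864, 0.0622, 0.0461]
ee_rot: [-0.0, 0.689, 0.725, -0.0]
contact_force: [-5.1, -0.3, 4.0]
finger_gap: 0.0658
grasp_force: 3.0
```

```bash
python3 - <<'E'
from h import *
st()
E
```

```text
3.1 [586.4  62.2  46.1] yaw 2.92 F [-5.1 -0.3  4. ] T [-0.16  1.41  0.03] gap 65.8 grip 3.0
```

Call:
carry_out([
  {"slide": [0, -0.001, 0], "angular": [0, 0, 0], "hand": 0.06},
  {"slide": [0, -0.001, 0], "angular": [0, 0, 0], "hand": 0.06},
  {"slide": [0, -0.001, 0], "angular": [0, 0, 0], "hand": 0.06},
])

```text
time: 3.48
eef_pos: [0.5855, 0.0622, 0.0459]
ee_rot: [-0.0, 0.689, 0.725, -0.0]
contact_force: [-4.9, -0.7, 4.1]
finger_gap: 0.0641
grasp_force: 3.0
```

```bash
python3 - <<'E'
from h import *
st()
E
```

```text
3.48 [585.5  62.2  45.9] yaw 2.92 F [-4.9 -0.7  4.1] T [-0.28  1.37  0.07] gap 64.1 grip 3.0
```

Call:
carry_out([
  {"slide": [0, -0.0005, 0], "angular": [0, 0, 0], "hand": 0.06},
  {"slide": [0, -0.0005, 0], "angular": [0, 0, 0], "hand": 0.06},
  {"slide": [0, -0.0005, 0], "angular": [0, 0, 0], "hand": 0.06},
])

```text
time: 3.85
eef_pos: [0.5855, 0.0623, 0.0457]
ee_rot: [0.0, 0.689, 0.725, 0.0]
contact_force: [-4.2, -0.7, 3.7]
finger_gap: 0.0642
grasp_force: 3.0
```

```bash
python3 - <<'E'
from h import *
st()
E
```

```text
3.85 [585.5  62.3  45.7] yaw 2.92 F [-4.2 -0.7  3.7] T [-0.28  0.75  0.04] gap 64.2 grip 3.0
```

Call:
carry_out([
  {"slide": [0, -0.0005, 0], "angular": [0, 0, 0], "hand": 0.074},
  {"slide": [0, -0.0005, 0], "angular": [0, 0, 0], "hand": 0.074},
  {"slide": [0.055, -0.0005, 0], "angular": [0, 0, 0], "hand": 0.074},
  {"slide": [0.055, -0.0005, 0], "angular": [0, 0, 0], "hand": 0.074},
  {"slide": [0.055, -0.0005, 0], "angular": [0, 0, 0], "hand": 0.06},
  {"slide": [0.055, -0.0005, 0], "angular": [0, 0, 0], "hand": 0.06},
  {"slide": [0.055, -0.0005, 0], "angular": [0, 0, 0], "hand": 0.06},
  {"slide": [0.055, -0.0005, 0], "angular": [0, 0, 0], "hand": 0.06},
])

```text
time: 4.85
eef_pos: [0.5822, 0.1165, 0.0453]
ee_rot: [0.0, 0.689, 0.725, -0.0]
contact_force: [2.2, -0.3, -3.8]
finger_gap: 0.0641
grasp_force: 3.0
```

```bash
python3 - <<'E'
from h import *
st()
E
```

```text
4.85 [582.2 116.5  45.3] yaw 2.88 F [ 2.2 -0.3 -3.8] T [-0.24 -0.5   0.04] gap 64.1 grip 3.0
```

```bash
python3 - <<'E'
from h import *
p=W(bed,[(30,0,45)])[0];print(p,go(p,13.1))
E
```

```text
[ 0.58450046 -0.02538072  0.045     ] (array([-0.1418, -0.0048,  0.0004]), array([-1.000e-02,  2.000e-02, -1.022e+01]))
```

Call:
carry_out([
  {"slide": [0, 0, 0], "angular": [0, 0, 0], "hand": 0.094},
  {"slide": [0, 0, 0], "angular": [0, 0, 0], "hand": 0.094},
  {"slide": [-0.05, -0.001, 0], "angular": [0, 0, 0], "hand": 0.094},
  {"slide": [-0.1, -0.003, 0], "angular": [0, 0, -5], "hand": 0.094},
  {"slide": [-0.142, -0.005, 0.0], "angular": [0, 0, -10.2], "hand": 0.094},
  {"slide": [-0.142, -0.005, 0.011], "angular": [0, 0, -10.2], "hand": 0.094},
  {"slide": [-0.142, -0.005, 0.011], "angular": [0, 0, -10.2], "hand": 0.05},
  {"slide": [-0.142, -0.005, 0.011], "angular": [0, 0, -10.2], "hand": 0.05},
  {"slide": [-0.142, -0.005, 0.011], "angular": [0, 0, -10.2], "hand": 0.05},
  {"slide": [-0.142, -0.005, 0.011], "angular": [0, 0, -10.2], "hand": 0.05},
  {"slide": [-0.142, -0.005, 0.011], "angular": [0, 0, -10.2], "hand": 0.05},
], newtons=10)

```text
time: 6.22
eef_pos: [0.5844, -0.0244, 0.0346]
ee_rot: [-0.0, 0.622, 0.783, 0.0]
contact_force: [-1.4, 1.1, 2.4]
finger_gap: 0.0557
grasp_force: 10.0
```

```bash
python3 - <<'E'
from h import *
st()
u=np.array([np.cos(np.radians(93.4)),np.sin(np.radians(93.4))]);c=np.array([.584,.088])
D0=c+u*(.1133-.088)/u[1];print("disp",D0)
p=D0-u*.120;print("10mm short",p,go([*p,.034],3.4))
p=D0-u*.110;print("flush",p,go([*p,.034],3.4))
E
```

```text
6.22 [584.4 -24.4  34.6] yaw 13.15 F [-1.4  1.1  2.4] T [ 0.4   0.17 -0.06] gap 55.7 grip 10.0
disp [0.5824969 0.1133   ]
10mm short [ 0.58961367 -0.00648878] (array([0.0162, 0.0091, 0.0006]), array([ 0.01, -0.02,  9.75]))
flush [0.5890206  0.00349362] (array([0.0261, 0.0108, 0.0006]), array([ 0.01, -0.02,  9.75]))
```

Call:
carry_out([
  {"slide": [0.006, 0.003, 0], "angular": [0, 0, 3.3], "hand": 0.05},
  {"slide": [0.011, 0.006, 0], "angular": [0, 0, 6.5], "hand": 0.05},
  {"slide": [0.016, 0.009, 0], "angular": [0, 0, 9.7], "hand": 0.05},
  {"slide": [0.016, 0.009, 0], "angular": [0, 0, 9.7], "hand": 0.05},
  {"slide": [0.016, 0.009, 0], "angular": [0, 0, 9.7], "hand": 0.05},
])

```text
time: 6.85
eef_pos: [0.5896, -0.0068, 0.0346]
ee_rot: [-0.0, 0.685, 0.728, 0.0]
contact_force: [0.7, 3.5, 2.8]
finger_gap: 0.0562
grasp_force: 10.0
```

```bash
python3 - <<'E'
from h import *
st()
u=np.array([np.cos(np.radians(93.4)),np.sin(np.radians(93.4))]);D0=np.array([.5825,.1133])
p=D0-u*.110;print("flush",p,go([*p,.034],3.4))
E
```

```text
6.85 [589.6  -6.8  34.6] yaw 3.51 F [0.7 3.5 2.8] T [ 0.66 -0.07  0.05] gap 56.2 grip 10.0
flush [0.5890237  0.00349362] (array([0.0103, 0.0001, 0.0006]), array([ 0.02, -0.03,  0.11]))
```

Call:
carry_out([
  {"slide": [0.004, 0, 0], "angular": [0, 0, 0.1], "hand": 0.05},
  {"slide": [0.008, 0, 0], "angular": [0, 0, 0.1], "hand": 0.05},
  {"slide": [0.01, 0, 0], "angular": [0, 0, 0.1], "hand": 0.05},
  {"slide": [0.0115, 0, 0], "angular": [0, 0, 0.1], "hand": 0.05},
  {"slide": [0.013, 0, 0], "angular": [0, 0, 0.1], "hand": 0.05},
  {"slide": [0.013, 0, 0], "angular": [0, 0, 0.1], "hand": 0.05},
])

```text
time: 7.6
eef_pos: [0.5888, 0.0057, 0.0346]
ee_rot: [0.0, 0.686, 0.727, -0.0]
contact_force: [0.5, -3.7, 5.1]
finger_gap: 0.0562
grasp_force: 10.0
```

```bash
python3 - <<'E'
from h import *
import cv2
st()
for n in P: cv2.imwrite(f"pics/{n}1.png",r.get_image(n))
t=cv2.imread("pics/top1.png")[155:220,270:390]; s=cv2.imread("pics/scene1.png")[155:235,275:395]
f=lambda a:cv2.resize(a,None,fx=6.6,fy=6.6,interpolation=cv2.INTER_CUBIC)
cv2.imwrite("pics/c3.png",f(s))
E
```

```text
7.6 [588.8   5.7  34.6] yaw 3.33 F [ 0.5 -3.7  5.1] T [-0.77 -0.2   0.  ] gap 56.2 grip 10.0
```

View pics/c3.png

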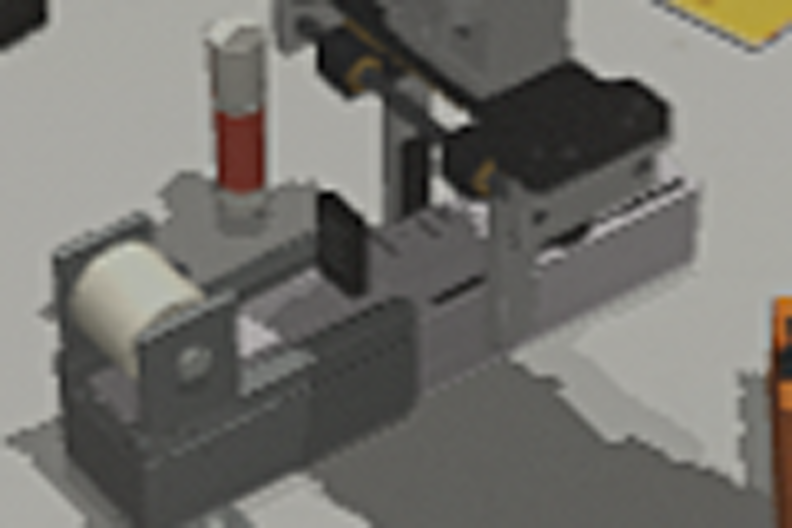

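The bed looks butted against the front, centred and in line, but the force is still low. I push a little more.

Call:
carry_out([
  {"slide": [0.0015, 0, 0], "angular": [0, 0, 0], "hand": 0.05},
  {"slide": [0.0025, 0, 0], "angular": [0, 0, 0], "hand": 0.05},
  {"slide": [0.0025, 0, 0], "angular": [0, 0, 0], "hand": 0.05},
])

```text
time: 8.07
eef_pos: [0.589, 0.0066, 0.0345]
ee_rot: [0.001, 0.687, 0.727, -0.0]
contact_force: [3.0, -10.7, 4.0]
finger_gap: 0.0555
grasp_force: 10.0
```

Call:
carry_out([
  {"slide": [0.0015, 0, 0], "angular": [0, 0, 0], "hand": 0.05},
  {"slide": [0.0025, 0, 0], "angular": [0, 0, 0], "hand": 0.05},
  {"slide": [0.0025, 0, 0], "angular": [0, 0, 0], "hand": 0.05},
])

```text
time: 8.45
eef_pos: [0.5889, 0.0088, 0.0344]
ee_rot: [0.001, 0.687, 0.727, -0.001]
contact_force: [5.2, -11.4, 1.2]
finger_gap: 0.0558
grasp_force: 10.0
```

```bash
python3 - <<'E'
from h import *
st()
E
```

```text
8.45 [588.9   8.8  34.4] yaw 3.25 F [  5.2 -11.4   1.2] T [-2.71 -0.98  0.01] gap 55.8 grip 10.0
```

Call:
carry_out([
  {"slide": [0, 0, 0], "angular": [0, 0, 0], "hand": 0.08},
  {"slide": [0, 0, 0], "angular": [0, 0, 0], "hand": 0.08},
  {"slide": [0, 0, -0.05], "angular": [0, 0, 0], "hand": 0.08},
  {"slide": [0, 0, -0.1], "angular": [0, 0, 0], "hand": 0.08},
  {"slide": [0, 0, -0.1], "angular": [0, 0, 0], "hand": 0.08},
])

```text
time: 9.07
eef_pos: [0.59, 0.0114, 0.1379]
ee_rot: [0.002, 0.686, 0.727, 0.002]
contact_force: [-0.2, -0.4, -0.0]
finger_gap: 0.0799
grasp_force: 0.0
```

```bash
python3 - <<'E'
from h import *
st();print(r.get_obs()["joint_positions"].round(2))
d=np.array([.5825,.1133,np.radians(93.4)])
for z in(130,73):
  p=W(d,[(-151,24,z)])[0];print(p,go(p,93.4),go(p,-86.6))
E
```

```text
9.07 [590.   11.4 137.9] yaw 3.35 F [-0.2 -0.4 -0. ] T [-0.09 -0.08 -0.  ] gap 79.9 grip 0.0
[ 0.32  0.5  -0.51  1.77  0.3   0.94 -0.26]
[ 0.56749751 -0.03885757  0.13      ] (array([-0.0489, -0.0255,  0.0078]), array([  0.23,   0.24, -90.05])) (array([-0.0489, -0.0255,  0.0078]), array([ 0.24, -0.23, 89.95]))
[ 0.56749751 -0.03885757  0.073     ] (array([-0.0489, -0.0258,  0.0648]), array([  0.23,   0.24, -90.05])) (array([-0.0489, -0.0258,  0.0648]), array([ 0.24, -0.23, 89.95]))
```

Call:
carry_out([
  {"slide": [-0.049, -0.026, -0.06], "angular": [0, 0, 10], "hand": 0.05},
  {"slide": [-0.049, -0.026, -0.12], "angular": [0, 0, 20], "hand": 0.03},
  {"slide": [-0.049, -0.026, -0.17], "angular": [0, 0, 30], "hand": 0.03},
  {"slide": [-0.049, -0.026, -0.17], "angular": [0.1, 0, 40], "hand": 0.03},
  {"slide": [-0.049, -0.026, -0.17], "angular": [0.1, 0, 50], "hand": 0.03},
  {"slide": [-0.049, -0.026, -0.17], "angular": [0.1, 0, 60], "hand": 0.03},
  {"slide": [-0.049, -0.026, -0.17], "angular": [0.2, -0.2, 70], "hand": 0.03},
  {"slide": [-0.049, -0.026, -0.17], "angular": [0.2, -0.2, 80], "hand": 0.03},
  {"slide": [-0.049, -0.026, -0.17], "angular": [0.2, -0.2, 90], "hand": 0.03},
  {"slide": [-0.049, -0.026, -0.17], "angular": [0.2, -0.2, 90], "hand": 0.03},
  {"slide": [-0.049, -0.026, -0.17], "angular": [0.2, -0.2, 90], "hand": 0.03},
])

```text
time: 10.45
eef_pos: [0.5652, -0.0395, 0.304]
ee_rot: [-0.0, 1.0, 0.031, -0.003]
contact_force: [-0.7, 0.0, -0.4]
finger_gap: 0.0302
grasp_force: 0.0
```

```bash
python3 - <<'E'
from h import *
import cv2
st()
for n in P: cv2.imwrite(f"pics/{n}2.png",r.get_image(n))
s=cv2.imread("pics/scene2.png")[155:235,275:395]
cv2.imwrite("pics/c4.png",cv2.resize(s,None,fx=6.6,fy=6.6,interpolation=cv2.INTER_CUBIC))
E
```

```text
10.45 [565.2 -39.5 304. ] yaw -86.42 F [-0.7  0.  -0.4] T [ 0.01  0.02 -0.02] gap 30.2 grip 0.0
```

View pics/c4.png

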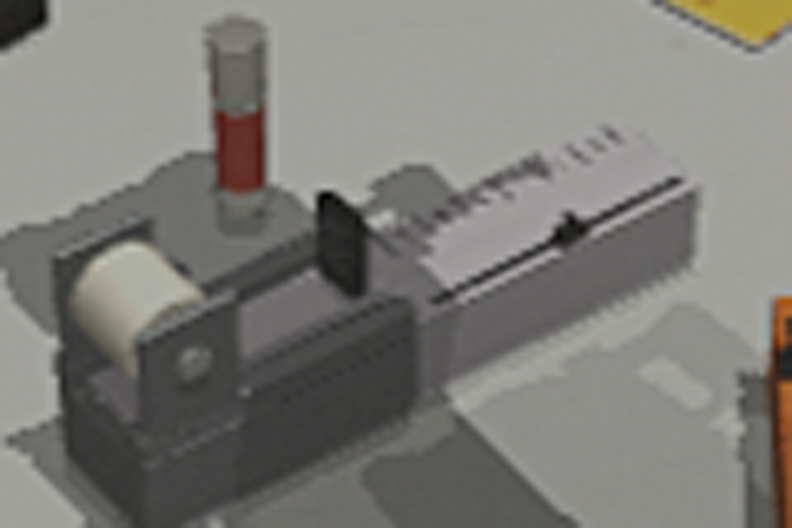

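The view shows the bed butted against the front with its sides parallel. The fin top is at about (570,213) in c4 and the tab is still in.

```bash
python3 - <<'E'
from h import *
o=(275,155)
for nm,c,z in(("fin",(570,213),.056),("bednear-x",(696,191),.044),("bednear-x bot",(690,266),0),("disp near rear",(150,541),0),("disp near front",(413,410),0)):
    print(nm,ray("scene",px("scene",c,o=o),z)[:2].round(4))
d=np.array([.5825,.1133,np.radians(93.4)])
print("model bed corner",W(d,[(-215,28,0)]), "disp near front", W(d,[(-65,32,0)]))
p=W(d,[(-151,24,73)])[0];print(p,go(p,-86.6))
E
```

```text
fin [ 0.57   -0.0364]
bednear-x [ 0.5647 -0.0972]
bednear-x bot [ 0.5676 -0.0996]
disp near rear [0.551  0.1739]
disp near front [0.5572 0.048 ]
model bed corner [[ 0.56730016 -0.10298214  0.        ]] disp near front [[0.55441124 0.04651661 0.        ]]
[ 0.56749751 -0.03885757  0.073     ] (array([ 0.0034, -0.0006,  0.2312]), array([-0.01,  0.28,  0.08]))
```

Call:
carry_out([
  {"slide": [0.0025, -0.001, 0.06], "angular": [0, 0.3, 0], "hand": 0.03},
  {"slide": [0.0025, -0.001, 0.12], "angular": [0, 0.3, 0], "hand": 0.03},
  {"slide": [0.0025, -0.001, 0.17], "angular": [0, 0.3, 0], "hand": 0.03},
  {"slide": [0.0025, -0.001, 0.21], "angular": [0, 0.3, 0], "hand": 0.03},
  {"slide": [0.0025, -0.001, 0.225], "angular": [0, 0.3, 0], "hand": 0.03},
  {"slide": [0.0025, -0.001, 0.23], "angular": [0, 0.3, 0], "hand": 0.03},
  {"slide": [0.0025, -0.001, 0.23], "angular": [0, 0.3, 0], "hand": 0.014},
  {"slide": [0.0025, -0.001, 0.23], "angular": [0, 0.3, 0], "hand": 0.01},
  {"slide": [0.0025, -0.001, 0.23], "angular": [0, 0.3, 0], "hand": 0.007},
  {"slide": [0.0025, -0.001, 0.23], "angular": [0, 0.3, 0], "hand": 0.007},
], newtons=3)

```text
time: 11.8
eef_pos: [0.567, -0.0382, 0.075]
ee_rot: [-0.0, 1.0, 0.029, 0.001]
contact_force: [0.9, 3.1, 2.2]
finger_gap: 0.0071
grasp_force: 1.3
```

```bash
python3 - <<'E'
from h import *
st()
E
```

```text
11.8 [567.  -38.2  75. ] yaw -86.66 F [0.9 3.1 2.2] T [ 0.66 -0.05 -0.  ] gap 7.1 grip 1.3
```

Call:
carry_out([
  {"slide": [0, 0, 0], "angular": [0, 0, 0], "hand": 0.01},
  {"slide": [0, -0.002, 0], "angular": [0, 0, 0], "hand": 0.01},
  {"slide": [0, -0.002, 0], "angular": [0, 0, 0], "hand": 0.01},
  {"slide": [0, -0.002, 0], "angular": [0, 0, 0], "hand": 0.0},
  {"slide": [0, -0.002, 0], "angular": [0, 0, 0], "hand": 0.0},
  {"slide": [0, -0.002, 0], "angular": [0, 0, 0], "hand": 0.0},
], newtons=3)

```text
time: 12.55
eef_pos: [0.5666, -0.0366, 0.0744]
ee_rot: [-0.0, 1.0, 0.029, 0.0]
contact_force: [-0.1, -0.5, -0.3]
finger_gap: 0.003
grasp_force: 3.0
```

Call:
carry_out([
  {"slide": [0, -0.0005, 0], "angular": [0, 0, 0], "hand": 0.0},
  {"slide": [0, -0.001, 0], "angular": [0, 0, 0], "hand": 0.0},
  {"slide": [0, -0.001, 0], "angular": [0, 0, 0], "hand": 0.0},
])

```text
time: 12.92
eef_pos: [0.5665, -0.0357, 0.0744]
ee_rot: [-0.0, 1.0, 0.029, 0.0]
contact_force: [-0.4, -0.9, -1.1]
finger_gap: 0.0033
grasp_force: 3.0
```

```bash
python3 - <<'E'
from h import *
st()
E
```

```text
12.93 [566.5 -35.7  74.4] yaw -86.68 F [-0.4 -0.9 -1.1] T [-0.23  0.07 -0.  ] gap 3.3 grip 3.0
```

Call:
carry_out([
  {"slide": [0, -0.0005, 0], "angular": [0, 0, 0], "hand": 0.0},
  {"slide": [0, -0.001, 0], "angular": [0, 0, 0], "hand": 0.0},
  {"slide": [0, -0.001, 0], "angular": [0, 0, 0], "hand": 0.0},
], newtons=12)

```text
time: 13.3
eef_pos: [0.5664, -0.035, 0.0744]
ee_rot: [0.0, 1.0, 0.029, 0.0]
contact_force: [0.1, -5.2, -1.8]
finger_gap: 0.0027
grasp_force: 12.0
```

Call:
carry_out([
  {"slide": [0, -0.0005, 0], "angular": [0, 0, 0], "hand": 0.0},
  {"slide": [0, -0.001, 0], "angular": [0, 0, 0], "hand": 0.0},
  {"slide": [0, -0.001, 0], "angular": [0, 0, 0], "hand": 0.0},
])

```text
time: 13.68
eef_pos: [0.5665, -0.0349, 0.0744]
ee_rot: [0.001, 1.0, 0.029, 0.0]
contact_force: [-0.3, -10.1, -1.2]
finger_gap: 0.0024
grasp_force: 12.0
```

```bash
python3 - <<'E'
from h import *
st()
E
```

```text
13.68 [566.5 -34.9  74.4] yaw -86.73 F [ -0.3 -10.1  -1.2] T [-2.29 -0.08 -0.  ] gap 2.4 grip 12.0
```

Call:
carry_out([
  {"slide": [0, 0.0012, 0], "angular": [0, 0, 0], "hand": 0.0},
  {"slide": [0, 0.0015, 0], "angular": [0, 0, 0], "hand": 0.0},
], newtons=3)

```text
time: 13.92
eef_pos: [0.5665, -0.035, 0.0744]
ee_rot: [-0.0, 1.0, 0.029, 0.0]
contact_force: [-0.4, -2.1, -0.5]
finger_gap: 0.0031
grasp_force: 3.0
```

```bash
python3 - <<'E'
from h import *
st()
d=np.array([.5825,.1133,np.radians(93.4)])
p=W(d,[(-51,0,130)])[0];print(p,go(p,-86.6))
E
```

```text
13.93 [566.5 -35.   74.4] yaw -86.68 F [-0.4 -2.1 -0.5] T [-0.54  0.09 -0.02] gap 3.1 grip 3.0
[0.58552463 0.06238977 0.13      ] (array([ 0.0247, -0.0962, -0.0555]), array([-0.01, -0.04, -0.08]))
```

Call:
carry_out([
  {"slide": [0, 0, 0], "angular": [0, 0, 0], "hand": 0.016},
  {"slide": [0, 0, 0], "angular": [0, 0, 0], "hand": 0.03},
  {"slide": [0, 0, -0.056], "angular": [0, 0, 0], "hand": 0.04},
  {"slide": [0.0, 0, -0.056], "angular": [0, 0, 0], "hand": 0.04},
  {"slide": [0.025, -0.05, -0.056], "angular": [0, 0, 0], "hand": 0.04},
  {"slide": [0.025, -0.096, -0.056], "angular": [0, 0, 0], "hand": 0.04},
  {"slide": [0.025, -0.096, -0.056], "angular": [0, 0, 0], "hand": 0.04},
  {"slide": [0.025, -0.096, -0.056], "angular": [0, 0, 0], "hand": 0.04},
])

```text
time: 14.92
eef_pos: [0.5857, 0.0618, 0.13]
ee_rot: [0.0, 1.0, 0.029, 0.0]
contact_force: [0.7, -0.8, 0.2]
finger_gap: 0.04
grasp_force: 0.0
```

```bash
python3 - <<'E'
from h import *
st()
d=np.array([.5825,.1133,np.radians(93.4)])
p=W(d,[(-51,0,83)])[0];print(p,go(p,-86.6))
E
```

```text
14.93 [585.7  61.8 130. ] yaw -86.67 F [ 0.7 -0.8  0.2] T [ 0.01  0.04 -0.04] gap 40.0 grip 0.0
[0.58552463 0.06238977 0.083     ] (array([-0.0002, -0.0006,  0.047 ]), array([ 0.01, -0.02, -0.07]))
```

Call:
carry_out([
  {"slide": [0, -0.001, 0.03], "angular": [0, 0, 0], "hand": 0.04},
  {"slide": [0, -0.001, 0.047], "angular": [0, 0, 0], "hand": 0.04},
  {"slide": [0, -0.001, 0.047], "angular": [0, 0, 0], "hand": 0.04},
  {"slide": [0, -0.001, 0.047], "angular": [0, 0, 0], "hand": 0.016},
  {"slide": [0, -0.001, 0.047], "angular": [0, 0, 0], "hand": 0.006},
  {"slide": [0, -0.001, 0.047], "angular": [0, 0, 0], "hand": 0.006},
  {"slide": [0, -0.001, 0.047], "angular": [0, 0, 0], "hand": 0.006},
], newtons=10)

```text
time: 15.8
eef_pos: [0.5861, 0.0635, 0.0839]
ee_rot: [-0.0, 1.0, 0.029, 0.001]
contact_force: [-0.2, 0.8, 4.5]
finger_gap: 0.0102
grasp_force: 10.0
```

```bash
python3 - <<'E'
from h import *
st()
E
```

```text
15.8 [586.1  63.5  83.9] yaw -86.66 F [-0.2  0.8  4.5] T [0.24 0.17 0.05] gap 10.2 grip 10.0
```

Call:
carry_out([
  {"slide": [0, 0, 0], "angular": [0, 0, 0], "hand": 0.0},
  {"slide": [0, 0, 0], "angular": [0, 0, 0], "hand": 0.0},
], newtons=40)

```text
time: 16.05
eef_pos: [0.5861, 0.0634, 0.0839]
ee_rot: [-0.0, 1.0, 0.029, 0.001]
contact_force: [-2.3, 0.8, 6.4]
finger_gap: 0.01
grasp_force: 40.0
```

```bash
cat >> h.py <<'E'
U=np.array([np.cos(np.radians(93.4)),np.sin(np.radians(93.4))])
def left():
    st();o=r.get_obs();p=o["eef_pos"][:2];d=np.array([.5665,-.035])@U+.014-p@U
    L=np.array([-U[1],U[0]]);lat=(p-[.584,.088])@L  # offset to disp +y
    t=p+d*U-lat*L;print("axial left mm",round(d*1e3,2),"lat",round(lat*1e3,2),go([*t,o["eef_pos"][2]],-86.6))
E
python3 -c "
from h import *
left()"
```

```text
16.05 [586.1  63.4  83.9] yaw -86.67 F [-2.3  0.8  6.4] T [0.3  0.26 0.02] gap 10.0 grip 40.0
axial left mm -83.06 lat -0.6 (array([-0.0005,  0.0831, -0.    ]), array([-0.01, -0.08, -0.07]))
```

Call:
carry_out([
  {"slide": [-0.0001, 0.006, 0], "angular": [0, 0, 0], "hand": 0.0},
  {"slide": [-0.0002, 0.018, 0], "angular": [0, 0, 0], "hand": 0.0},
  {"slide": [-0.0003, 0.032, 0], "angular": [0, 0, 0], "hand": 0.0},
  {"slide": [-0.0004, 0.046, 0], "angular": [0, 0, 0], "hand": 0.0},
  {"slide": [-0.0005, 0.06, 0], "angular": [0, 0, 0], "hand": 0.0},
  {"slide": [-0.0005, 0.07, 0], "angular": [0, 0, 0], "hand": 0.0},
  {"slide": [-0.0005, 0.078, 0], "angular": [0, 0, 0], "hand": 0.0},
  {"slide": [-0.0005, 0.082, 0], "angular": [0, 0, 0], "hand": 0.0},
  {"slide": [-0.0005, 0.082, 0], "angular": [0, 0, 0], "hand": 0.0},
  {"slide": [-0.0005, 0.082, 0], "angular": [0, 0, 0], "hand": 0.0},
], newtons=40)

```text
time: 17.3
eef_pos: [0.5908, -0.0177, 0.0839]
ee_rot: [-0.001, 1.0, 0.029, 0.001]
contact_force: [2.4, 8.4, 4.4]
finger_gap: 0.0098
grasp_force: 40.0
```

```bash
python3 -c "
from h import *
left()"
```

```text
17.3 [590.8 -17.7  83.9] yaw -86.63 F [2.4 8.4 4.4] T [ 1.81 -0.59  0.02] gap 9.8 grip 40.0
axial left mm -1.8 lat -0.56 (array([-0.0006,  0.0018, -0.    ]), array([-0.08, -0.15, -0.03]))
```

Call:
carry_out([
  {"slide": [0, 0.001, 0], "angular": [0, 0, 0], "hand": 0.0},
  {"slide": [0, 0.0018, 0], "angular": [0, 0, 0], "hand": 0.0},
  {"slide": [0, 0.0018, 0], "angular": [0, 0, 0], "hand": 0.0},
  {"slide": [0, 0.0018, 0], "angular": [0, 0, 0], "hand": 0.0},
])

```text
time: 17.8
eef_pos: [0.5909, -0.0194, 0.0839]
ee_rot: [-0.001, 1.0, 0.029, 0.001]
contact_force: [2.4, 8.6, 4.0]
finger_gap: 0.0092
grasp_force: 40.0
```

```bash
python3 - <<'E'
from h import *
import cv2
left()
for n in P: cv2.imwrite(f"pics/{n}3.png",r.get_image(n))
s=cv2.imread("pics/scene3.png")[160:230,310:400];t=cv2.imread("pics/top3.png")[155:225,290:380]
f=lambda a:cv2.resize(a,None,fx=8,fy=8,interpolation=cv2.INTER_CUBIC)
cv2.imwrite("pics/c5.png",f(s))
E
```

```text
17.8 [590.9 -19.4  83.9] yaw -86.63 F [2.4 8.6 4. ] T [ 1.81 -0.62  0.06] gap 9.2 grip 40.0
axial left mm -0.08 lat -0.56 (array([-0.0006,  0.0001, -0.    ]), array([-0.08, -0.14, -0.03]))
```

View pics/c5.png

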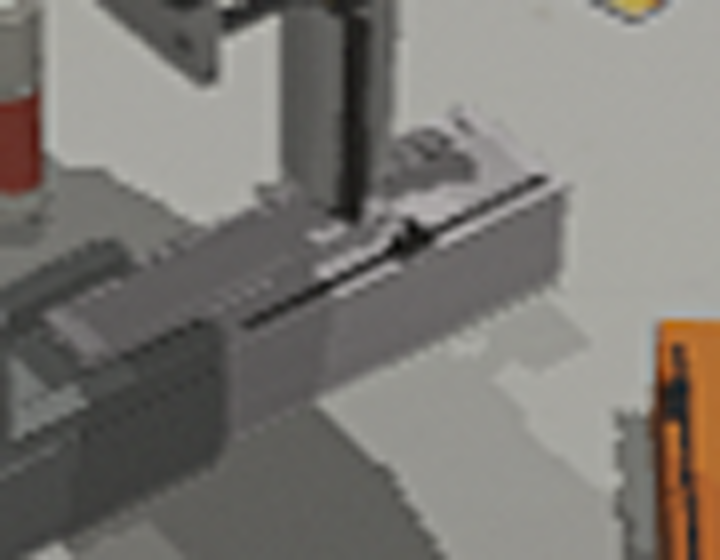

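```bash
python3 - <<'E'
from h import *
import cv2
e=np.array([.5909,-.0194])-.014*U;L=np.array([-U[1],U[0]])
for k in(-13,0,13): print("edge",k,(proj("scene",[*(e+L*k/1e3),.055])[0]-[310,160])*8+3.5)
print("fin top",(proj("scene",[.5665,-.035,.056])[0]-[310,160])*8+3.5)
s=cv2.imread("pics/scene3.png")[180:195,345:370]
cv2.imwrite("pics/c6.png",cv2.resize(cv2.convertScaleAbs(s,alpha=1.3),None,fx=30,fy=30,interpolation=cv2.INTER_CUBIC))
E
```

```text
edge -13 [342.01750143 170.37949788]
edge 0 [365.87980337 189.61935915]
edge 13 [390.05130627 209.1085251 ]
fin top [413.57738532 225.29767484]
```

View pics/c6.png

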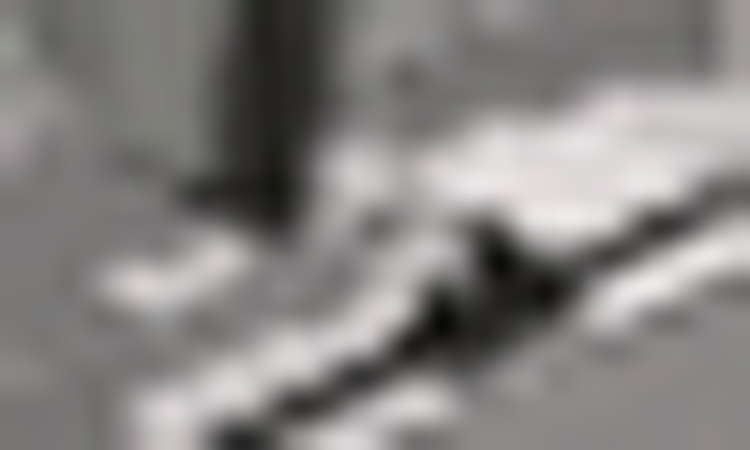

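The close crop shows the fin top at c6 (490,230), within a pixel of the touch-measured index. The tongue's near front corner is around (400,200), where I predicted it for a level edge. The bed still butts flush, so I hand in.

```bash
python3 -c "
from h import *
left();print(r.sign_off())"
```

```text
17.9 [590.9 -19.4  83.9] yaw -86.63 F [2.5 7.9 3. ] T [ 1.83 -0.57  0.02] gap 9.6 grip 40.0
axial left mm -0.1 lat -0.55 (array([-0.0005,  0.0001, -0.    ]), array([-0.08, -0.14, -0.03]))
the job is handed in; nothing more can be done
None
```

I handed the job in at 17.9 s: the bed is butted flush and in line with the dispenser, and the gripper is holding the feed slide about 83 mm out, within about 0.1 mm of the index by arm position (the pictures agree only to about 2 mm).

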